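Test the kiln's safety breaker and restart the kiln

ROBOT

A 6-joint arm with a two-finger parallel gripper is mounted at the origin on the work surface. World frame = base frame: x ahead of the robot, y to its left, z up, the work surface at z = 0. Lengths are in mm, angles in rad, forces in N, time in s.
With the tool pointing down it reaches from about 350 to 775 mm from the base axis. Payload 7.3 kg.
Tool frame: the origin (TCP) lies between the finger pads, 19 mm behind the fingertips; this is the grasp point; z points along the fingers, y is the line along which they close (so a half turn about z gives the same grasp; the last joint's range is limited). The gripper opens to 92 mm and grips with 3 to 60 N. Pads are 19 mm wide; open, the fingers measure 130 mm over their backs; the gripper's body (75 mm by 190 mm) begins 47 mm behind the grasp point.
Start: joints at [1.169, 0.342, 1.524, -0, 1.275, -0.146], TCP at [132.819, 507.939, 245.541] pointing down, gripper open.
Joint ranges: [-2.53, 2.53], [-0.77, 2.02], [0.04, 2.7], [-1, 4.14], [0.28, 2.66], [-3.11, 3.11]. Speed limits (rad/s): [2.57, 2.57, 3.14, 3.14, 3.14, 3.14].

INTERFACE

Orientations are given as [roll, pitch, yaw] about the fixed x, y, z axes, in that order (R = Rz(yaw) Ry(pitch) Rx(roll)).
In Python, from plant import bot gives the robot as it stands.
- The arm moves only by the tool servo_tool, never from a script. Its argument "deltas" is a list of rows, each a list of 2 entries, a list of its own where there are three numbers: the shift along the tool's x, y, z in m, then the turn, a rotation vector about the tool's x, y, z in degrees. A call has 1 to 20 rows; each row shifts and turns the commanded pose from where the row before left it, along the tool's axes as they then stand; what a row does not reach is not made up. A row lasts 1/8 s, in which the tool goes at most 62.5 mm and 10.7 degrees, less where a joint would pass 70% of its speed; a pose out of reach is approached as far as the arm can. A call with a gripper value outside its range is refused whole. "fingers" is the opening, from 0 (shut) to 1 (fully open), set as the call begins (left out, the last holds). The fingers move at their own pace and stop on an object; the grip force is fixed at half the most. Time passes only in rows, so rows that do not move let the fingers close. It gives the time, the measured TCP pose, the force, the opening and the grip force at its end, in the units of the state.
- bot.get_obs(): the state, without advancing time (a new reading comes with each control period).
- bot.capture(name): name is "scene" or "top" or "wrist"; returns the picture (480x640x3 uint8, red, green, blue); there is no depth.
- bot.camera_model(name): a dict with "mtx" (3x3 intrinsics, pixels), "xyz" and "rotation" of the camera in the world. Camera axes: x right, y down, z forward; pixel columns grow to the right and rows downward; lengths in mm; the calibration is good to about 2 mm. A picture is of the moment at which its call begins: read the wrist's pose just before it. camera_model takes no time and is no camera call; for the wrist camera it gives the pose at the moment of the call.
- bot.close_job(): hands the job in; it is judged then, once.
The state is a dict: "time": time; "joint_positions": joint angles; "dq": joint speeds; "tau": joint torques, N m; "tool_pos": TCP position; "tcp_rot": TCP orientation; "contact_force": force on the tool from outside, world axes, zero at the start; "moment": the same for the moment, N m; "grip_width": finger opening in mm; "finger_force": force on a finger pad.
Only numpy, scipy, OpenCV 4.12 (cv2) and the standard library are available. Lean on these libraries where they do the work, as an engineer would, in place of code of your own. Each camera call takes 0.05 s, during which the arm holds its last target. There are 200 camera calls.

TASK

Test the kiln's safety breaker: press its test button until the lever drops, let the button go, and lift the lever back fully up so that it stays there by itself. Then restart the kiln: twist the knob on the starter box clockwise to its stop and let go, so that it springs back. Do not turn the knob while the lever is down, and leave the mug, the glaze jar, the tiles and the brush where they are.

Things in the scene. Friction and masses are not known exactly. Their poses are not given: they have to be found in the camera images.
- breaker_box: Grey fixed console 175 mm deep (x), 160 wide (y), 143 high, left or right of the starter box at random. Origin: centre of its underside, z up. Its sloping face looks to its own -x and rises at 35 degrees from 40 mm high at x = -85 mm to 143 mm at x = 62 mm; face normal in box axes (-0.574, 0, 0.819), up-slope (0.819, 0, 0.574). Test button at y = +34 mm, lever at y = -34 mm.
- guard_bar (a point): Middle of the breaker box's fixed steel guard bar, 10 mm thick, along y over the box's full width, some 100 mm above the button, so a tool pointing straight down is kept out: come tilted, along the face normal. Its two posts, at y = +-74 mm, run down to the face along the face normal. Axes as the box.
- button_top (a point): Centre of the outer face of the test button: a black round button, 26 mm across, standing 13 mm out of the face of the breaker box, moving with it. Its z is the face normal, its x the up-slope direction.
- test_button (a joint): Travel of the test button along the face normal into the box, m: 0 out, 0.008 fully in; it springs back. The lever trips at about 0.005; 2 to 3 N are needed.
- lever_bar (a point): Centre of the cross bar at the end of the breaker's plain steel lever: 18 mm thick, 36 mm long along the box's y. The lever's shaft (8 mm thick in the swing direction, 12 mm wide) joins it to a pivot 62 mm away, moving with the lever. The point's z runs along the lever from pivot to bar.
- lever_foot (a point): Point on the face of the breaker box where the lever comes out (fixed to the box, same axes as the box). The lever's pivot axis runs along the box's y, 10 mm inside the face below this point.
- reset_lever (a joint): Lever angle, rad: 0 fully up (leaning 0.9 rad up-slope from the face normal, just past upright), 1.35 fully dropped (0.45 rad down-slope of the normal). It is held by its own weight (100 g) and balances at 0.29: past that it falls to one end or the other; lifting takes about 1 N at the bar. The lever cannot stay up while the button is held in.
- starter_box: Grey fixed steel console of the same depth, height and sloping face as the breaker box (35 degrees, same face normal in its own axes) but 120 mm wide and with no guard bar; carries only the start knob. Origin: centre of its underside; its front looks along its own -x.
- knob_grip (a point): Grip point of the black start knob, on its axis, 24 mm out of the face (10 mm below the knob's top). The grip is a bar 42 mm long, 12 mm thick, 8 to 34 mm out of the face, on a round base 44 mm across. z is the face normal, x along the bar (up-slope at rest), y across the bar; it turns with the knob.
- start_knob (a joint): Knob angle, rad, growing clockwise as seen looking at the face: 0 at rest, 1.1 at the stop; a spring (0.02 to 0.08 N m) returns it.
- mug: Loose unglazed clay mug, 84 mm wide, 90 mm high, handle at its +y. Origin: centre of its underside. Leave alone.
- glaze_jar: Loose jar of glaze, 60 mm wide, 85 mm high. Origin: centre of its underside. Leave alone.
- tile_block: Loose stack of clay tiles, 55 x 55 x 30 mm. Origin: centre of its underside. Leave alone.
- brush: Loose brush lying along its x, about 200 mm long. Leave alone.
Not all that is in view belongs to the job. Leave any green look-alike of the starter_box alone. Leave any blue look-alike of the breaker_box alone.

How it is judged:
By the outcome, as a careful person would: the job done as asked, in the order asked, and still so for the second after the job is handed in, with the robot touching nothing.
It also fails if it takes over 64 s, if anything falls off the work surface, if the arm or the gripper's body presses on something with over 40 N, if the wrist force passes 120 N, or if a joint passes its speed limit or range.

## Working session

There is one attempt and no reset: what is moved stays moved. The work goes in short steps, Python scripts to look and compute and a tool call to move; the robot and the scene stay as the last step left them, time stands still between calls to the robot, and variables do not carry over. Pictures are saved under pics/ and viewed, at most 10 in all, crops included, and the job is handed in when it is done.

Besides the shell and the picture viewer there is one more tool, called after "Emit:" as a command line: name --argument value ..., lists and objects as JSON in quotes. servo_tool: Moves the arm, as the interface text tells. Its arguments: {"type":"object","properties":{"deltas":{"type":"array"},"fingers":{"type":"number"}},"required":["deltas"]}

```bash
mkdir -p pics; ls; python3 - <<'E'
from plant import bot
import cv2
for n in("scene","top"):
    im=bot.capture(n); cv2.imwrite(f"pics/{n}0.png",im[:,:,::-1])
    m=bot.camera_model(n); print(n,m)
print(bot.get_obs())
E
```

```text
pics
scene {'mtx': array([[516.50409717,   0.        , 325.09703973],
       [  0.        , 516.50409717, 230.80204409],
       [  0.        ,   0.        ,   1.        ]]), 'xyz': array([1401.65440118,  -46.69247333, 1018.90011336]), 'rotation': array([-2.33615885, -0.00363641,  1.52826232])}
top {'mtx': array([[547.4263047 ,   0.        , 318.44148938],
       [  0.        , 547.4263047 , 237.63552295],
       [  0.        ,   0.        ,   1.        ]]), 'xyz': array([ 298.25887436,  -12.47178697, 1593.11014368]), 'rotation': array([-3.00663637,  0.00660266, -1.56592231])}
{'time': 0.1, 'joint_positions': array([ 1.16901303e+00,  3.42644729e-01,  1.52491015e+00, -5.74762488e-05,
        1.27540311e+00, -1.45968810e-01]), 'dq': array([-0.00040289, -0.00049064, -0.00224781, -0.00143089, -0.00094378,
       -0.00027237]), 'tau': array([ 1.47520263e-03, -4.31997442e+01, -2.44697607e+01,  7.18801981e-02,
        5.24525985e-02, -6.91988316e-05]), 'tool_pos': array([132.68842268, 507.60806768, 244.92272239]), 'tcp_rot': array([-3.14023385e+00, -1.44209529e-04,  2.88579484e+00]), 'contact_force': array([ 0.29065371, -1.08563009,  0.48110988]), 'moment': array([-0.06374427, -0.02481093, -0.02495213]), 'finger_force': 0.0, 'grip_width': 91.55809316343675}
```

View pics/scene0.png

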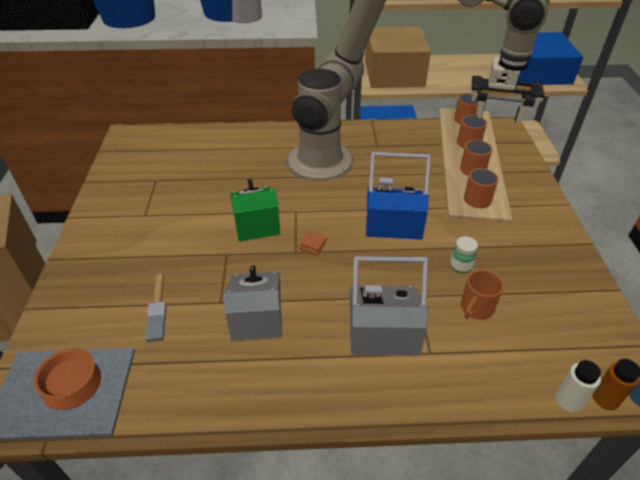

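View pics/top0.png

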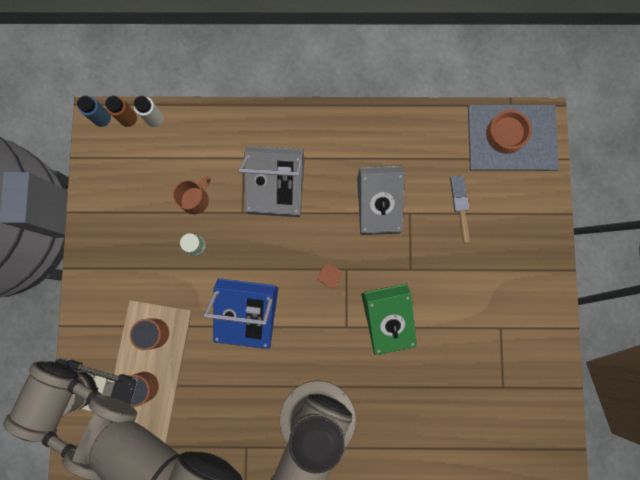

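The robot's base is at the bottom of the top view. The grey breaker is at about (273,182) with its bar crossing at row 168, and the grey starter is at (381,200). The green and blue look-alikes are nearer the robot. I'll enlarge both views.

```bash
python3 - <<'E'
import cv2
a=cv2.imread("pics/top0.png")[140:245,230:415]; cv2.imwrite("pics/c1.png",cv2.resize(a,None,fx=4.3,fy=4.3,interpolation=cv2.INTER_CUBIC))
a=cv2.imread("pics/scene0.png")[250:360,220:435]; cv2.imwrite("pics/c2.png",cv2.resize(a,None,fx=3.7,fy=3.7,interpolation=cv2.INTER_CUBIC))
E
```

```text
(no output)
```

View pics/c1.png

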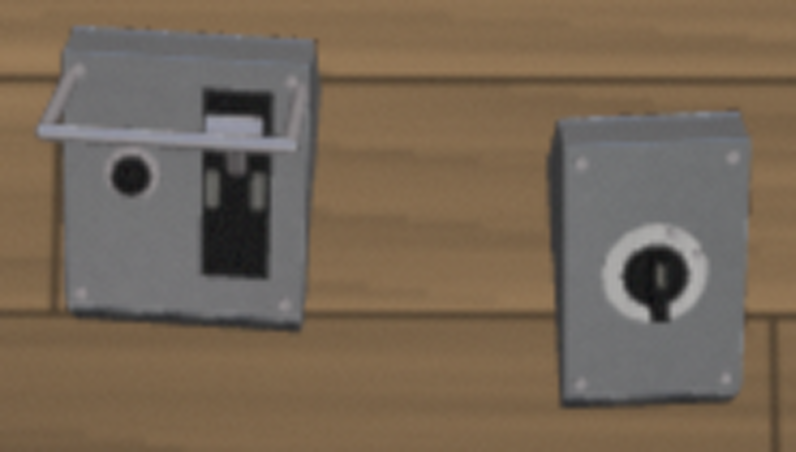

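View pics/c2.png

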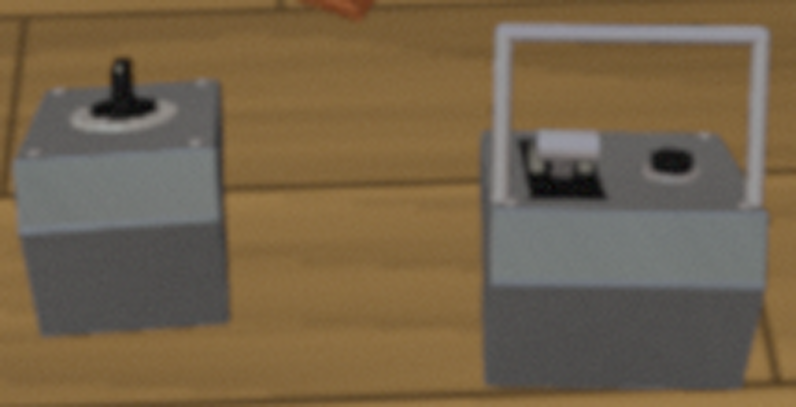

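```bash
cat > h.py <<'E'
import numpy as np
from scipy.spatial.transform import Rotation as Ro
from scipy.optimize import least_squares
def proj(m,P):
    R=Ro.from_euler('xyz',m['rotation']).as_matrix()
    q=(np.atleast_2d(P)-m['xyz'])@R; q=q@m['mtx'].T
    return q[:,:2]/q[:,2:]
n=np.array([-.574,0,.819]); u=np.array([.819,0,.574])
def face(s,y,h): # s mm up-slope from the lower edge
    return np.array([-85,y,40.])+s*u+h*n
def box(p,P): # p = x,y,yaw
    return Ro.from_euler('z',p[2]).apply(P)+[p[0],p[1],0]
E
cat > fit.py <<'E'
from h import *
from plant import bot
T=bot.camera_model('top');S=bot.camera_model('scene')
t=lambda a,b:(230+(a+.5)/4.3-.5,140+(b+.5)/4.3-.5)
s=lambda a,b:(220+(a+.5)/3.7-.5,250+(b+.5)/3.7-.5)
def fit(obs,extra,w0):
    # obs: (cam, box point, pixel); extra: name->list of (cam,pixel), height h
    def res(p):
        r=[proj(m,box(p,np.array(P,float)))[0]-px for m,P,px in obs]
        for k,(h,y,l) in enumerate(extra):
            r+=[proj(m,box(p,face(p[3+k],y,h)))[0]-px for m,px in l]
        return np.concatenate(r)
    o=least_squares(res,w0,loss='soft_l1')
    return o.x,res(o.x).reshape(-1,2).round(1)
obs=[(T,(-85,80,40),t(70,312)),(T,(-85,-80,40),t(302,325)),(T,(62,80,143),t(68,55)),(T,(62,-80,143),t(312,72)),
(S,(62,-80,143),s(490,207)),(S,(62,80,143),s(765,207)),(S,(87.5,-80,143),s(490,285)),(S,(87.5,80,143),s(765,290)),(S,(87.5,-80,0),s(488,383)),(S,(87.5,80,0),s(745,388))]
print(fit(obs,[(13,34,[(T,t(131,176)),(S,s(671,160))])],[650,100,0,90]))
obs=[(T,(-85,60,40),t(562,400)),(T,(-85,-60,40),t(735,397)),(T,(62,60,143),t(560,140)),(T,(62,-60,143),t(748,137)),
(S,(62,-60,143),s(15,157)),(S,(62,60,143),s(217,146)),(S,(87.5,-60,143),s(20,233)),(S,(87.5,60,143),s(220,222)),(S,(87.5,-60,0),s(45,335)),(S,(87.5,60,0),s(230,320))]
print(fit(obs,[(8,0,[(T,t(656,272)),(S,s(123,105))])],[600,-150,0,90]))
o=bot.get_obs();w=bot.camera_model('wrist');R=Ro.from_euler('xyz',o['tcp_rot'])
print(w['mtx'],R.inv().apply(w['xyz']-o['tool_pos']),(R.inv()*Ro.from_euler('xyz',w['rotation'])).as_matrix().round(3))
E
python3 fit.py
```

```text
(array([ 6.64816433e+02,  1.25794835e+02, -5.58177103e-02,  1.04353332e+02]), array([[ -0.7,  -0.7],
       [  0.7,  -0.5],
       [ -1.2,  -0.6],
       [  0.4,  -1.2],
       [ -0.2,  -0.1],
       [  0.8,   0.9],
       [  0.1, -11.5],
       [  2.3, -11.8],
       [ -1.9,   0.1],
       [ -1.2,  -0.3],
       [  0.3,  -0.4],
       [ -0.1,  -2.1]]))
(array([ 6.12362233e+02, -1.76121079e+02,  4.17459954e-02,  9.32774570e+01]), array([[ -0.5,  -0.3],
       [  1.1,  -1.2],
       [  0. ,   1.1],
       [  0.5,   0.2],
       [ -0.1,   0.8],
       [  0.6,   0.3],
       [ -2.1, -10.5],
       [  0.1, -11.1],
       [ -0.7,   0.3],
       [  0.9,   0.8],
       [ -0.5,  -0.1],
       [  0.8,  -0. ]]))
[[388.01067243   0.         315.82164581]
 [  0.         388.01067243 235.88291685]
 [  0.           0.           1.        ]] [  80.03714128   -0.52627402 -139.77473039] [[-0.    -0.956 -0.293]
 [ 1.    -0.001  0.001]
 [-0.001 -0.293  0.956]]
```

```bash
cat >> h.py <<'E'
B=np.array([664.8,125.8,-.0558]); K=np.array([612.4,-176.1,.0417])
def plan(obs,p,s,y,h,tilt=0,roll=0):
    """tool pointing along -normal of box p's face, TCP at s,y,h; tilt (deg) tips the fingers up-slope; roll turns about tool z"""
    R0=np.column_stack([-u,[0,1,0],-n])
    Rt=Ro.from_euler('z',p[2])*Ro.from_matrix(R0)*Ro.from_euler('y',-tilt,degrees=True)*Ro.from_euler('z',roll,degrees=True)
    P=box(p,face(s,y,h)); R=Ro.from_euler('xyz',obs['tcp_rot'])
    d=P-obs['tool_pos']
    print('target',P.round(1),'force',obs['contact_force'].round(1),'t',obs['time'])
    print(' turn(tool,deg)',np.degrees((R.inv()*Rt).as_rotvec()).round(2),' shift old axes',R.inv().apply(d).round(1),' shift new axes',Rt.inv().apply(d).round(1))
def where(obs,p):
    P=Ro.from_euler('z',-p[2]).apply(obs['tool_pos']-[p[0],p[1],0])-[-85,0,40]
    return np.array([P@u,P[1],P@n]).round(1)
E
cat > m.py <<'E'
from fit import *
for nm,l,y in (('bar',[(T,t(40,131),80),(T,t(297,145),-80),(S,s(497,33),-80),(S,s(768,33),80)],0),('lever',[(T,t(234,125),-34),(S,s(568,144),-34)],0)):
    f=lambda q:np.concatenate([proj(m,box(B,face(q[0],yy,q[1])))[0]-px for m,px,yy in l])
    o=least_squares(f,[150,80]);print(nm,o.x,f(o.x).round(1))
plan(bot.get_obs(),B,110,0,210)
E
python3 m.py | tail -4
```

```text
bar [163.40543139  99.39227862] [-0.8 -0.1  1.2  0.2 -1.5 -0.4  0.5  0.5]
lever [148.45878231  29.37483199] [ 0.5 -0.1 -0.5 -0.1]
target [549.5 132.2 275.1] force [ 0.3 -1.1  0.5] t 0.1
 turn(tool,deg) [ -3.58 -34.92 -11.08]  shift old axes [-498.2 -257.7  -29.9]  shift new axes [-375.3 -351.5  226.1]
```

Emit:
servo_tool --deltas '[[[0, 0, -0.05], [0, 0, 0]], [[0, 0, -0.05], [0, 0, 0]], [[-0.033, -0.017, 0], [0, 0, 0]], [[-0.033, -0.017, 0], [0, 0, 0]], [[-0.033, -0.017, 0], [0, 0, 0]], [[-0.033, -0.017, 0], [0, 0, 0]], [[-0.033, -0.017, 0], [0, 0, 0]], [[-0.033, -0.017, 0], [0, 0, 0]], [[-0.033, -0.017, 0], [0, 0, 0]], [[-0.033, -0.017, 0], [0, 0, 0]], [[-0.033, -0.017, 0], [0, 0, 0]], [[-0.033, -0.017, 0], [0, 0, 0]], [[-0.033, -0.017, 0], [0, 0, 0]], [[-0.033, -0.017, 0], [0, 0, 0]], [[0, 0, 0], [-0.7, -7, -2.2]], [[0, 0, 0], [-0.7, -7, -2.2]], [[0, 0, 0], [-0.7, -7, -2.2]], [[0, 0, 0], [-0.7, -7, -2.2]], [[0, 0, 0], [-0.7, -7, -2.2]], [[0, 0, 0], [0, 0, 0]]]' --fingers 0

```text
time: 2.6
tool_pos: [462.5, 210.3, 344.4]
tcp_rot: [-3.141, 0.61, 3.086]
contact_force: [0.0, 0.7, 0.3]
grip_width: 0.5
finger_force: 0.0
```

```bash
python3 -c "
from h import *;from plant import bot
o=bot.get_obs();print(o['joint_positions'].round(2));print(where(o,B));plan(o,B,110,0,210)"
```

```text
[ 0.44  0.    1.82 -0.39  0.81 -0.88]
[ 75.1  73.1 319.1]
target [549.5 132.2 275.1] force [0.  0.7 0.3] t 2.6
 turn(tool,deg) [-0.06 -0.07  0.  ]  shift old axes [-35.1 -72.9 109.1]  shift new axes [-35.  -73.1 109.1]
```

Emit:
servo_tool --deltas '[[[-0.012, -0.024, 0.036], [0, 0, 0]], [[-0.012, -0.024, 0.036], [0, 0, 0]], [[-0.011, -0.025, 0.037], [0, 0, 0]], [[0, 0, 0], [0, 0, 0]], [[0, 0, 0], [0, 0, 0]]]'

```text
time: 3.22
tool_pos: [551.9, 132.1, 276.8]
tcp_rot: [3.14, 0.612, 3.082]
contact_force: [-0.1, 0.4, 0.7]
grip_width: 0.5
finger_force: 0.0
```

```bash
python3 - <<'E'
from h import *;from plant import bot
import cv2
o=bot.get_obs();w=bot.camera_model('wrist');im=bot.capture('wrist')
cv2.imwrite('pics/w1.png',im[:,:,::-1])
print(where(o,B),w['xyz'],w['rotation'])
for nm,P in dict(button=(104.35,34,13),lever=(148.5,-34,29),fl=(0,80,0),fr=(0,-80,0),foot=(100,-34,0)).items(): print(nm,proj(w,box(B,face(*P))).round(1))
E
```

```text
[112.9  -0.  210. ] [406.42341451 140.20821224 345.6243375 ] [ 2.23143737e+00 -1.81420668e-03  1.51151229e+00]
button [[354.8 200.5]]
lever [[277.8 254. ]]
fl [[411.5  74.6]]
fr [[220.4  75.4]]
foot [[279.1 193.2]]
```

View pics/w1.png

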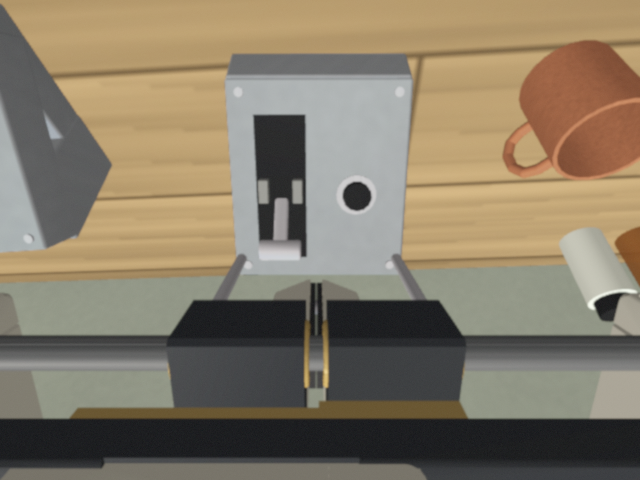

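The wrist view shows the downhill side at the top. The button centre is at (357,195), the raised lever bar at (280,249), the face's lower corners at about (230,77) and (410,77), and the fingertips at about (317,285). I'll refit using these.

```bash
cat > fit2.py <<'E'
from fit import *
w=dict(mtx=np.array([[388.01,0,315.82],[0,388.01,235.88],[0,0,1]]),xyz=np.array([406.42,140.21,345.62]),rotation=np.array([2.23143737,-.00181420668,1.51151229]))
o=bot.get_obs();R=Ro.from_euler('xyz',o['tcp_rot'])
for d in ([0,0,19],[-9.5,0,19],[9.5,0,19]): print('tip',d,proj(w,o['tool_pos']+R.apply(d)))
ob=[(T,(-85,80,40),t(70,312)),(T,(-85,-80,40),t(302,325)),(T,(62,80,143),t(68,55)),(T,(62,-80,143),t(312,72)),
(S,(62,-80,143),s(490,207)),(S,(62,80,143),s(765,207)),(S,(87.5,-80,0),s(488,383)),(S,(87.5,80,0),s(745,388)),
(w,(-85,80,40),(410,77)),(w,(-85,-80,40),(229,77)),(w,(62,-80,143),(237,274)),(w,(62,80,143),(403,274))]
for g in (ob,ob[:8],ob[8:]):
    print(fit(g,[(13,34,[(T,t(131,176)),(S,s(671,160)),(w,(357,195))]),(29,-34,[(T,t(234,125)),(S,s(568,144)),(w,(280,249))])],[650,100,0,90,140]))
E
python3 fit2.py | sed -n '/tip/,$p'
```

```text
tip [0, 0, 19] [[317.75331463 301.55637143]]
tip [-9.5, 0, 19] [[317.75893115 320.35692358]]
tip [9.5, 0, 19] [[317.7475167  282.14854592]]
(array([666.02705188, 127.6084802 ,  -6.3375705 ,  98.90832949,
       143.38376661]), array([[-1.3, -1.1],
       [ 0.1, -0.9],
       [-1.9, -1. ],
       [-0.3, -1.7],
       [ 0.8,  0.4],
       [ 1.8,  1.2],
       [-1. ,  0.6],
       [-0.3,  0.1],
       [ 3.4, -1.3],
       [-6.3, -0.3],
       [-0.3,  0.7],
       [-2.3,  0. ],
       [-0.3,  1.1],
       [ 0.4, -2.4],
       [-0. ,  0.3],
       [-0.2,  1.2],
       [ 0.2, -0.1],
       [-0.1,  0.3]]))
(array([ 6.64413359e+02,  1.27328529e+02, -5.34289538e-02,  1.00072659e+02,
        1.44431758e+02]), array([[-1.2, -0.5],
       [ 0.2, -0.4],
       [-1.9, -0.4],
       [-0.2, -1.2],
       [ 0.6, -0.2],
       [ 1.5,  0.6],
       [-1.1, -0. ],
       [-0.5, -0.6],
       [-0.2,  1.3],
       [ 0.3, -2.8],
       [-0.3,  0.3],
       [-0.1,  1.4],
       [ 0. , -0.5],
       [-0.6,  0.3]]))
(array([ 6.66784846e+02,  1.27832096e+02, -5.65154491e-02,  9.83251293e+01,
        1.42926869e+02]), array([[ 3.7, -0.3],
       [-5.6,  0.4],
       [-0.1,  1. ],
       [-2.3,  0.5],
       [-0.4,  1. ],
       [ 0.6, -2.2],
       [ 0.3,  0.3],
       [-0.2,  1.1],
       [ 0.3,  0.1],
       [ 0.2,  0.2]]))
```

```bash
sed -i 's/^B=.*;/B=np.array([665.7,127.6,-.0545]);/' h.py; python3 -c "
from h import *;from plant import bot
o=bot.get_obs();print(where(o,B));plan(o,B,99,34,50)"
```

```text
[112.2  -1.2 211. ]
target [635.  163.3 137.8] force [-0.9  0.4  0.1] t 3.275
 turn(tool,deg) [-0.06  0.1  -0.18]  shift old axes [ 13.6  35.4 160.9]  shift new axes [ 13.2  35.2 161. ]
```

Emit:
servo_tool --deltas '[[[0.007, 0.018, 0], [0, 0, 0]], [[0.007, 0.017, 0], [0, 0, 0]], [[0, 0, 0.03], [0, 0, 0]], [[0, 0, 0.03], [0, 0, 0]], [[0, 0, 0.03], [0, 0, 0]], [[0, 0, 0.03], [0, 0, 0]], [[0, 0, 0.03], [0, 0, 0]], [[0, 0, 0.011], [0, 0, 0]], [[0, 0, 0], [0, 0, 0]], [[0, 0, 0], [0, 0, 0]]]'

```text
time: 4.53
tool_pos: [634.5, 163.3, 138.4]
tcp_rot: [3.141, 0.614, 3.084]
contact_force: [0.3, -0.7, 0.5]
grip_width: 0.3
finger_force: 0.0
```

```bash
python3 - <<'E'
from h import *;from plant import bot
import cv2
o=bot.get_obs();print(where(o,B));plan(o,B,99,34,32)
im=bot.capture('wrist');cv2.imwrite('pics/w2.png',im[:,:,::-1])
E
```

```text
[99.  33.9 50.8]
target [645.3 162.8 123. ] force [ 0.3 -0.7  0.5] t 4.525
 turn(tool,deg) [-0.07  0.15 -0.14]  shift old axes [ 0.   0.1 18.8]  shift new axes [-0.   0.1 18.8]
```

View pics/w2.png

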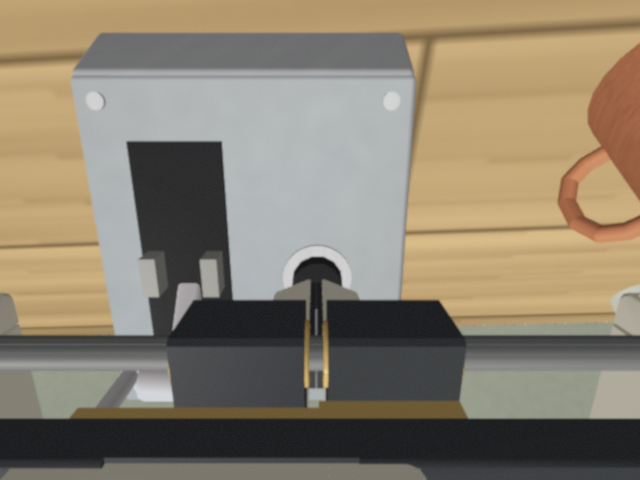

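The closed fingertips are centred over the button at (317,270). I'll press now.

Emit:
servo_tool --deltas '[[[0, 0, 0.008], [0, 0, 0]], [[0, 0, 0.008], [0, 0, 0]], [[0, 0, 0.003], [0, 0, 0]], [[0, 0, 0.002], [0, 0, 0]], [[0, 0, 0.002], [0, 0, 0]], [[0, 0, 0.001], [0, 0, 0]], [[0, 0, 0], [0, 0, 0]], [[0, 0, 0], [0, 0, 0]]]'

```text
time: 5.58
tool_pos: [650.0, 164.3, 121.6]
tcp_rot: [-3.136, 0.605, 3.084]
contact_force: [-1.8, 0.4, 1.1]
grip_width: 0.5
finger_force: 0.8
```

```bash
python3 - <<'E'
from h import *;from plant import bot
import cv2
o=bot.get_obs();print(where(o,B),o['contact_force'],o['contact_force']@Ro.from_euler('z',B[2]).apply(n))
a=bot.capture('wrist');b=cv2.imread('pics/w2.png')[:,:,::-1]
cv2.imwrite('pics/w3.png',a[:,:,::-1]);print(np.abs(a.astype(int)-b)[100:300,130:230].mean())
E
```

```text
[102.   35.8  28.1] [-1.79216675  0.35690762  1.12641446] 1.9608693974697333
34.42243333333333
```

Emit:
servo_tool --deltas '[[[0, 0, 0.001], [0, 0, 0]], [[0, 0, 0.001], [0, 0, 0]], [[0, 0, 0.001], [0, 0, 0]], [[0, 0, 0], [0, 0, 0]], [[0, 0, 0], [0, 0, 0]]]'

```text
time: 6.25
tool_pos: [652.0, 164.5, 119.5]
tcp_rot: [-3.135, 0.604, 3.084]
contact_force: [-0.9, 0.1, 0.3]
grip_width: 0.6
finger_force: 1.0
```

```bash
python3 - <<'E'
from h import *;from plant import bot
import cv2
o=bot.get_obs();print(where(o,B),o['contact_force'],o['contact_force']@Ro.from_euler('z',B[2]).apply(n))
a=bot.capture('wrist');cv2.imwrite('pics/w4.png',a[:,:,::-1])
E
```

```text
[102.4  36.1  25.3] [-0.90437693  0.11482572  0.33127602] 0.7932469737517499
```

View pics/w4.png

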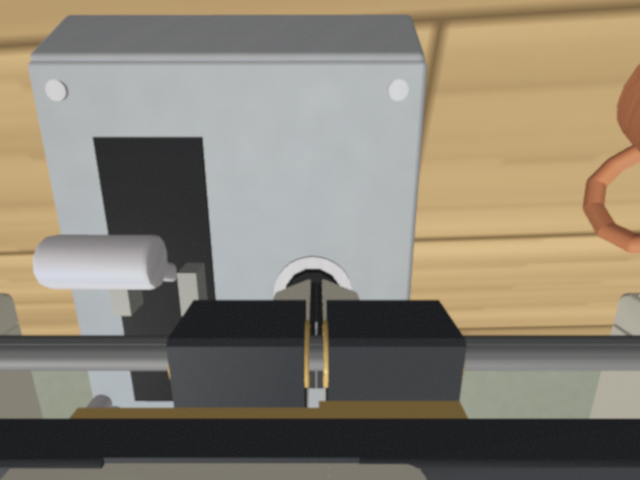

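The lever has dropped, with its bar at (100,262). I'll back off to release the button, then go downhill of the lever.

Emit:
servo_tool --deltas '[[[0, 0, -0.01], [0, 0, 0]], [[0, 0, -0.03], [0, 0, 0]], [[0, 0, -0.03], [0, 0, 0]], [[0, 0, -0.03], [0, 0, 0]], [[0.03, -0.03, 0], [0, 0, 0]], [[0.03, -0.03, 0], [0, 0, 0]], [[0.01, -0.01, 0], [0, -7.5, 0]], [[0, 0, 0], [0, -7.5, 0]], [[0, 0, 0], [0, 0, 0]], [[0, 0, 0], [0, 0, 0]]]'

```text
time: 7.55
tool_pos: [542.3, 123.8, 202.0]
tcp_rot: [-3.082, 0.708, 3.088]
contact_force: [0.0, -0.4, -0.9]
grip_width: 0.3
finger_force: 0.0
```

```bash
python3 - <<'E'
from h import *;from plant import bot
import cv2
o=bot.get_obs();print(where(o,B),o['joint_positions'].round(2),o['contact_force']);plan(o,B,30,-34,50,15)
w=bot.camera_model('wrist');im=bot.capture('wrist');cv2.imwrite('pics/w5.png',im[:,:,::-1])
for P in [(68,-34,46),(143.5,-34,28.5)]: print(proj(w,box(B,face(*P))))
E
```

```text
[ 61.9 -10.5 154.5] [ 0.21  0.24  2.06 -0.94  0.28 -0.45] [ 0.03325445 -0.39121712 -0.8568303 ]
target [574.9  98.5  98.2] force [ 0.  -0.4 -0.9] t 7.55
 turn(tool,deg) [-3.36 -9.47  0.31]  shift old axes [ 41.8 -17.5 102.2]  shift new axes [ 57.8 -23.5  92.7]
[[291.06963411 233.69407682]]
[[296.58538739 313.87078378]]
```

View pics/w5.png

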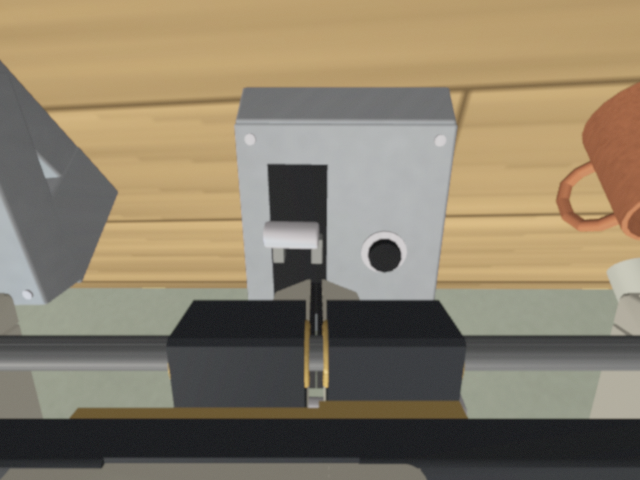

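The lever is fully down at (291,235), as predicted, and the button is out. Joint 5 is at its limit, so I'll drop the extra tilt.

```bash
python3 - <<'E'
from h import *;from plant import bot
o=bot.get_obs();plan(o,B,40,-34,110,-8)
E
```

```text
target [548.6  99.9 153. ] force [-0.3  0.   0.5] t 7.6
 turn(tool,deg) [-3.38 13.51 -0.4 ]  shift old axes [ 26.  -20.8  43.3]  shift new axes [ 15.5 -23.3  46.9]
```

Emit:
servo_tool --deltas '[[[0, 0, 0], [-1.7, 6.8, -0.2]], [[0, 0, 0], [-1.7, 6.8, -0.2]], [[0.005, -0.012, 0.015], [0, 0, 0]], [[0.005, -0.012, 0.015], [0, 0, 0]], [[0.005, 0, 0.015], [0, 0, 0]], [[0, 0, 0], [0, 0, 0]]]'

```text
time: 8.35
tool_pos: [552.2, 87.6, 155.2]
tcp_rot: [-3.092, 0.567, 3.077]
contact_force: [0.3, 0.4, 0.0]
grip_width: 0.3
finger_force: 0.0
```

```bash
python3 - <<'E'
from h import *;from plant import bot
o=bot.get_obs();print(where(o,B),o['joint_positions'].round(2));plan(o,B,40,-34,44,-8)
E
```

```text
[ 44.7 -46.1 109.4] [ 0.09  0.32  2.01 -0.49  0.28 -0.97]
target [586.5  97.9  99. ] force [0.3 0.4 0. ] t 8.35
 turn(tool,deg) [-3.12  5.45 -0.63]  shift old axes [ 1.9 15.6 64.7]  shift new axes [-4.5 12.1 65.3]
```

Emit:
servo_tool --deltas '[[[0, 0, 0], [-1.6, 6, -0.3]], [[0, 0, 0], [-1.6, 6, -0.3]], [[0, 0, 0], [0, 0, 0]], [[0, 0, 0], [0, 0, 0]]]'

```text
time: 8.85
tool_pos: [552.3, 86.6, 156.3]
tcp_rot: [-3.136, 0.377, 3.081]
contact_force: [-0.3, -0.0, -0.3]
grip_width: 0.9
finger_force: 0.0
```

```bash
python3 - <<'E'
from h import *;from plant import bot
o=bot.get_obs();print(where(o,B),o['joint_positions'].round(2));plan(o,B,40,-34,44,-15)
E
```

```text
[ 45.5 -47.1 110.2] [ 0.04  0.34  1.87 -0.08  0.55 -1.41]
target [586.5  97.9  99. ] force [-0.3 -0.  -0.3] t 8.85
 turn(tool,deg) [-0.42  1.6  -0.32]  shift old axes [-10.   13.7  65.6]  shift new axes [-11.9  13.1  65.4]
```

Emit:
servo_tool --deltas '[[[0, 0.013, 0.01], [0, 0, 0]], [[0, 0, 0.02], [0, 0, 0]], [[0, 0, 0.02], [0, 0, 0]], [[0, 0, 0.015], [0, 0, 0]], [[-0.01, 0, 0], [0, 0, 0]], [[0, 0, 0], [0, 0, 0]], [[0, 0, 0], [0, 0, 0]]]'

```text
time: 9.72
tool_pos: [586.9, 97.3, 100.5]
tcp_rot: [-3.137, 0.378, 3.081]
contact_force: [-0.7, -0.6, -0.4]
grip_width: 0.7
finger_force: 0.0
```

```bash
python3 - <<'E'
from h import *;from plant import bot
o=bot.get_obs();print(where(o,B),o['joint_positions'].round(2),o['contact_force']);plan(o,B,75,-34,44,-10);plan(o,B,105,-34,44,-2)
E
```

```text
[ 41.2 -34.6  45. ] [ 0.06  0.48  1.83 -0.11  0.45 -1.36] [-0.73357163 -0.64104043 -0.36324507]
target [615.1  96.3 119.1] force [-0.7 -0.6 -0.4] t 9.725
 turn(tool,deg) [-0.4  -3.39 -0.3 ]  shift old axes [-33.1   0.7  -6.9]  shift new axes [-33.4   0.6  -4.9]
target [639.6  95.  136.3] force [-0.7 -0.6 -0.4] t 9.725
 turn(tool,deg) [ -0.42 -11.39  -0.27]  shift old axes [-62.3   0.8 -13.8]  shift new axes [-63.8   0.6  -1.2]
```

Emit:
servo_tool --deltas '[[[-0.008, 0, -0.0015], [0, -1.4, 0]], [[-0.008, 0, -0.0015], [0, -1.4, 0]], [[-0.008, 0, -0.001], [0, -1.4, 0]], [[-0.008, 0, -0.001], [0, -1.4, 0]], [[-0.008, 0, -0.001], [0, -1.4, 0]], [[-0.006, 0, 0], [0, -1.4, 0]], [[0, 0, 0], [0, 0, 0]]]'

```text
time: 10.6
tool_pos: [625.9, 94.9, 124.6]
tcp_rot: [-3.136, 0.524, 3.082]
contact_force: [-0.3, 0.3, -0.2]
grip_width: 0.6
finger_force: 0.2
```

```bash
python3 - <<'E'
from h import *;from plant import bot
import cv2
o=bot.get_obs();print(where(o,B),o['joint_positions'].round(2),o['contact_force']);plan(o,B,105,-34,44,-2)
cv2.imwrite('pics/w6.png',bot.capture('wrist')[:,:,::-1])
E
```

```text
[ 87.1 -34.8  42.3] [ 0.06  0.48  1.83 -0.21  0.32 -1.27] [-0.30188912  0.31139187 -0.21187515]
target [639.6  95.  136.3] force [-0.3  0.3 -0.2] t 10.6
 turn(tool,deg) [-0.44 -3.03 -0.23]  shift old axes [-17.7   0.8  -3.3]  shift new axes [-17.8   0.8  -2.4]
```

View pics/w6.png

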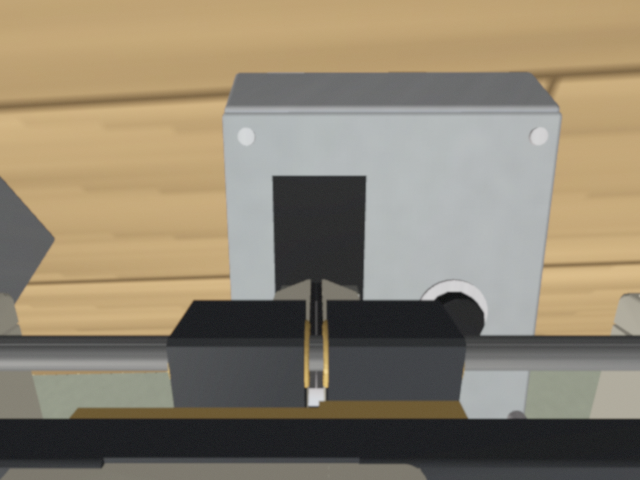

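Emit:
servo_tool --deltas '[[[-0.007, 0, -0.001], [0, -0.6, 0]], [[-0.007, 0, -0.001], [0, -0.6, 0]], [[-0.004, 0, 0], [0, -0.6, 0]], [[-0.003, 0, 0], [0, -0.6, 0]], [[0, 0, 0], [0, 0, 0]], [[0, 0, 0], [0, 0, 0]]]'

```text
time: 11.4
tool_pos: [642.7, 94.0, 136.9]
tcp_rot: [-3.136, 0.565, 3.082]
contact_force: [-0.3, 0.2, -0.7]
grip_width: 0.4
finger_force: 0.0
```

```bash
python3 - <<'E'
from h import *;from plant import bot
import cv2
o=bot.get_obs();print(where(o,B),o['joint_positions'].round(2),o['contact_force']);plan(o,B,110,-34,44,0)
a=bot.capture('scene');cv2.imwrite('pics/s6.png',cv2.resize(a[240:370,330:450,::-1],None,fx=4,fy=4,interpolation=cv2.INTER_CUBIC))
E
```

```text
[107.9 -34.8  42.7] [ 0.06  0.47  1.81 -0.23  0.3  -1.25] [-0.26233948  0.15382443 -0.68697946]
target [643.7  94.7 139.2] force [-0.3  0.2 -0.7] t 11.4
 turn(tool,deg) [-0.45 -2.67 -0.21]  shift old axes [-2.   0.8 -1.4]  shift new axes [-2.1  0.8 -1.3]
```

View pics/s6.png

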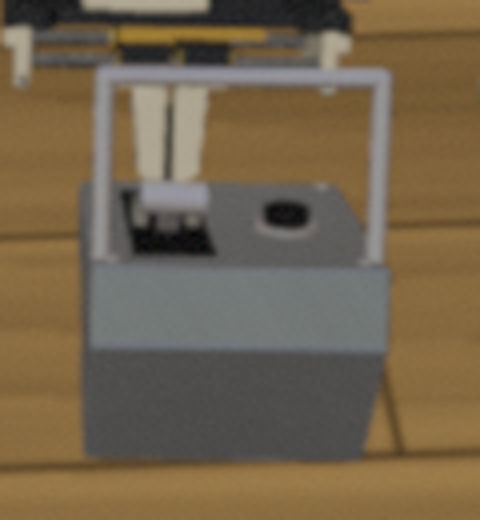

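The lever bar is back at its original up position, about (373,289) in the full scene image. I'll retreat and go to the knob.

Emit:
servo_tool --deltas '[[[0.015, 0, 0], [0, 0, 0]], [[0.015, 0, 0], [0, 0, 0]], [[0, 0, -0.04], [0, 0, 0]], [[0, 0, -0.04], [0, 0, 0]], [[0, 0, -0.04], [0, 0, 0]], [[0, 0, -0.04], [0, 0, 0]], [[0, 0, -0.03], [0, 0, 0]], [[0, 0, 0], [0, 0, 0]]]' --fingers 0

```text
time: 12.45
tool_pos: [521.4, 105.7, 292.0]
tcp_rot: [-3.132, 0.556, 3.083]
contact_force: [-0.5, 1.1, 0.5]
grip_width: 0.3
finger_force: 0.0
```

```bash
python3 - <<'E'
from h import *;from plant import bot
o=bot.get_obs();print(where(o,B),where(o,K),o['joint_positions'].round(2));plan(o,K,95,0,190,0)
E
```

```text
[ 97.2 -29.8 239.6] [149.4 285.3 203. ] [ 0.11  0.08  1.87 -0.16  0.66 -1.3 ]
target [ 496.2 -180.9  250.1] force [-0.5  1.1  0.5] t 12.45
 turn(tool,deg) [-3.72 -3.16 -4.8 ]  shift old axes [  29.  -287.3   33.9]  shift new axes [  54.4 -285.3   13. ]
```

Emit:
servo_tool --deltas '[[[0.003, -0.036, 0], [0, 0, 0]], [[0.003, -0.036, 0], [0, 0, 0]], [[0.003, -0.036, 0], [0, 0, 0]], [[0.004, -0.036, 0], [0, 0, 0]], [[0.004, -0.036, 0], [0, 0, 0]], [[0.004, -0.036, 0], [0, 0, 0]], [[0.004, -0.036, 0.01], [0, 0, 0]], [[0.004, -0.035, 0.01], [0, 0, 0]], [[0, 0, 0.014], [-1.9, -1.6, -2.4]], [[0, 0, 0], [-1.8, -1.6, -2.4]], [[0, 0, 0], [0, 0, 0]], [[0, 0, 0], [0, 0, 0]]]' --fingers 0.5

```text
time: 13.95
tool_pos: [496.0, -181.1, 247.5]
tcp_rot: [3.141, 0.606, -3.102]
contact_force: [0.3, 0.3, 1.2]
grip_width: 46.1
finger_force: 0.0
```

```bash
python3 - <<'E'
from h import *;from plant import bot
import cv2
o=bot.get_obs();print(where(o,K),o['joint_positions'].round(2));plan(o,K,93.3,0,190,0)
w=bot.camera_model('wrist');im=bot.capture('wrist');cv2.imwrite('pics/w7.png',im[:,:,::-1])
print(w['xyz'].tolist(),w['rotation'].tolist())
for P in [(0,60,0),(0,-60,0),(179.5,60,0),(179.5,-60,0),(93.3,0,8),(93.3+21,0,34),(93.3-21,0,34)]: print(P,proj(w,box(K,face(*P))).round(1))
E
```

```text
[ 9.33e+01 -1.00e-01  1.88e+02] [-0.73  0.13  1.97  0.67  0.69 -2.78]
target [ 494.9 -181.   249.2] force [0.3 0.3 1.2] t 13.95
 turn(tool,deg) [-0.07 -0.32 -0.12]  shift old axes [ 0.   0.1 -2.1]  shift new axes [-0.   0.1 -2.1]
[350.88697869838666, -187.1455161653448, 317.2274913287861] [2.237627563047737, -0.0010680425923221826, 1.609810894714531]
(0, 60, 0) [[391.2 100. ]]
(0, -60, 0) [[241.2 100.4]]
(179.5, 60, 0) [[381.  303.6]]
(179.5, -60, 0) [[252.4 303.9]]
(93.3, 0, 8) [[316.5 216. ]]
(114.3, 0, 34) [[316.6 249.3]]
(72.3, 0, 34) [[316.5 197.6]]
```

View pics/w7.png

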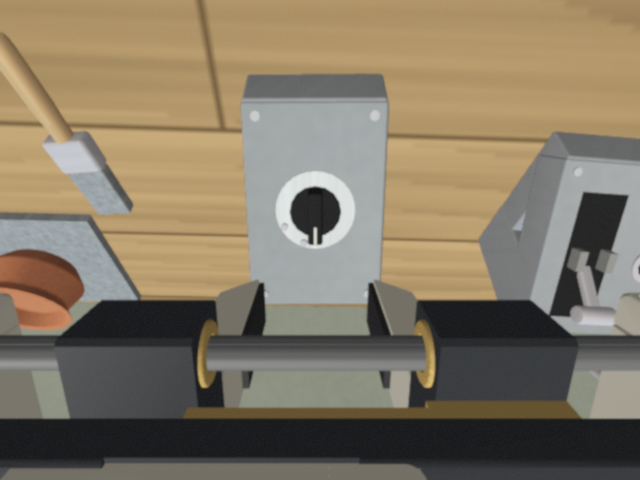

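The knob is at rest at (315,211), its pointer ending at (315,245). That's about 4 px nearer downhill than predicted, so s≈90. The lever is visible at the right and is still up, at (595,315).

Emit:
servo_tool --deltas '[[[0.003, -0.0005, 0.02], [0, 0, 0]], [[0, 0, 0.03], [0, 0, 0]], [[0, 0, 0.03], [0, 0, 0]], [[0, 0, 0.03], [0, 0, 0]], [[0, 0, 0.015], [0, 0, 0]], [[0, 0, 0], [0, 0, 0]], [[0, 0, 0], [0, 0, 0]]]' --fingers 0.5

```text
time: 14.88
tool_pos: [565.2, -178.6, 144.4]
tcp_rot: [-3.141, 0.608, -3.1]
contact_force: [0.2, -0.3, 0.7]
grip_width: 45.7
finger_force: 0.0
```

```bash
python3 - <<'E'
from h import *;from plant import bot
o=bot.get_obs();print(where(o,K),o['joint_positions'].round(2));plan(o,K,90,-.5,32,0)
E
```

```text
[90.8 -0.5 63.9] [-0.62  0.39  1.96  0.93  0.45 -3.01]
target [ 582.8 -177.8  117.9] force [ 0.2 -0.3  0.7] t 14.875
 turn(tool,deg) [-0.06 -0.19  0.  ]  shift old axes [ 0.7  0.1 31.9]  shift new axes [ 0.8  0.  31.9]
```

Emit:
servo_tool --deltas '[[[0, 0, 0.01], [0, 0, 4]], [[0, 0, 0.01], [0, 0, 0]], [[0, 0, 0.008], [0, 0, 0]], [[0, 0, 0.004], [0, 0, 0]], [[0, 0, 0], [0, 0, 0]], [[0, 0, 0], [0, 0, 0]]]'

```text
time: 15.62
tool_pos: [583.3, -178.0, 117.7]
tcp_rot: [3.094, 0.606, 3.098]
contact_force: [0.3, 0.7, -0.2]
grip_width: 45.5
finger_force: 0.0
```

```bash
python3 - <<'E'
from h import *;from plant import bot
o=bot.get_obs();print(where(o,K),o['joint_positions'].round(2));plan(o,K,90,-.5,32,0)
E
```

```text
[90.4 -0.7 31.5] [-0.59  0.46  1.94  1.02  0.41 -3.02]
target [ 582.8 -177.8  117.9] force [ 0.3  0.7 -0.2] t 15.625
 turn(tool,deg) [-0.05 -0.21 -4.01]  shift old axes [ 0.3  0.2 -0.5]  shift new axes [ 0.3  0.2 -0.5]
```

Now close on the bar.

Emit:
servo_tool --deltas '[[[0, 0, 0], [0, 0, 0]], [[0, 0, 0], [0, 0, 0]], [[0, 0, 0], [0, 0, 0]], [[0, 0, 0], [0, 0, 0]], [[0, 0, 0], [0, 0, 0]], [[0, 0, 0], [0, 0, 0]]]' --fingers 0

```text
time: 16.38
tool_pos: [583.3, -178.4, 117.5]
tcp_rot: [3.094, 0.606, 3.098]
contact_force: [-2.8, -2.8, 0.2]
grip_width: 12.0
finger_force: 29.9
```

Emit:
servo_tool --deltas '[[[0, 0, 0], [0, 0, 6]], [[0, 0, 0], [0, 0, 6]], [[0, 0, 0], [0, 0, 6]], [[0, 0, 0], [0, 0, 6]], [[0, 0, 0], [0, 0, 6]], [[0, 0, 0], [0, 0, 6]], [[0, 0, 0], [0, 0, 6]], [[0, 0, 0], [0, 0, 6]], [[0, 0, 0], [0, 0, 4]], [[0, 0, 0], [0, 0, 0]], [[0, 0, 0], [0, 0, 0]]]'

```text
time: 17.75
tool_pos: [583.2, -178.7, 117.5]
tcp_rot: [2.62, 0.326, 2.118]
contact_force: [-3.3, -4.0, -1.1]
grip_width: 11.6
finger_force: 29.9
```

```bash
cat > q.py <<'E'
from h import *;from plant import bot
o=bot.get_obs();N=Ro.from_euler('z',K[2]).apply(n)
R=Ro.from_euler('xyz',o['tcp_rot']);R0=Ro.from_euler('z',K[2])*Ro.from_matrix(np.column_stack([-u,[0,1,0],-n]))
print(where(o,K),o['joint_positions'].round(2),o['contact_force'].round(1),'M along normal',o['moment']@N,'rot',np.degrees((R0.inv()*R).as_rotvec()),o['grip_width'],o['finger_force'])
E
python3 q.py
```

```text
[90.1 -1.4 31.5] [-0.59  0.46  1.94  1.02  0.41 -2.11] [-3.3 -4.  -1.1] M along normal 0.0690015012391186 rot [ 0.2241324   0.15569676 55.99298671] 11.579015776292495 29.871325492858887
```

Emit:
servo_tool --deltas '[[[0, 0, 0], [0, 0, 3]], [[0, 0, 0], [0, 0, 3]], [[0, 0, 0], [0, 0, 2]], [[0, 0, 0], [0, 0, 0]], [[0, 0, 0], [0, 0, 0]]]'

```text
time: 18.38
tool_pos: [583.1, -178.7, 117.4]
tcp_rot: [2.584, 0.255, 1.993]
contact_force: [-2.9, -4.5, -0.4]
grip_width: 11.9
finger_force: 29.9
```

```bash
python3 q.py
```

```text
[90.  -1.4 31.5] [-0.59  0.46  1.94  1.02  0.41 -1.97] [-2.9 -4.5 -0.4] M along normal 0.253008136786746 rot [ 0.24386527  0.14607636 63.97360782] 11.917136449917708 29.866427779197693
```

Emit:
servo_tool --deltas '[[[0, 0, 0], [0, 0, 2]], [[0, 0, 0], [0, 0, 1]], [[0, 0, 0], [0, 0, 0]], [[0, 0, 0], [0, 0, 0]]]'

```text
time: 18.88
tool_pos: [583.1, -178.7, 117.4]
tcp_rot: [2.574, 0.227, 1.948]
contact_force: [-3.0, -4.2, -0.6]
grip_width: 12.2
finger_force: 30.4
```

```bash
python3 q.py
```

```text
[90.  -1.4 31.5] [-0.59  0.46  1.94  1.01  0.41 -1.92] [-3.  -4.2 -0.6] M along normal 0.582282978201954 rot [ 0.26179778  0.14427335 66.90363432] 12.1902702711388 30.38919299840927
```

At the stop: the moment rose from 0.07 to 0.58 N m. Next I'll open the fingers and back off along the normal.

Emit:
servo_tool --deltas '[[[0, 0, 0], [0, 0, 0]], [[0, 0, 0], [0, 0, 0]], [[0, 0, 0], [0, 0, 0]], [[0, 0, 0], [0, 0, 0]], [[0, 0, 0], [0, 0, 0]], [[0, 0, 0], [0, 0, 0]], [[0, 0, -0.02], [0, 0, 0]], [[0, 0, -0.03], [0, 0, 0]], [[0, 0, -0.03], [0, 0, 0]], [[0, 0, -0.03], [0, 0, 0]], [[0, 0, -0.03], [0, 0, -8]], [[0, 0, 0], [0, 0, -10]], [[0, 0, 0], [0, 0, -10]], [[0, 0, 0], [0, 0, -10]], [[0, 0, 0], [0, 0, -10]], [[0, 0, 0], [0, 0, -10]], [[0, 0, 0], [0, 0, 0]], [[0, 0, 0], [0, 0, 0]]]' --fingers 1

```text
time: 21.12
tool_pos: [503.4, -181.1, 232.5]
tcp_rot: [3.031, 0.598, 2.988]
contact_force: [-0.3, -0.5, -0.2]
grip_width: 91.6
finger_force: 0.0
```

```bash
python3 q.py; python3 - <<'E'
from plant import bot
import cv2,numpy as np
for n_,bx in (('top',[(140,222,230,310),(165,240,355,410)]),('scene',[(290,345,350,430),(255,340,220,285)])):
    a=bot.capture(n_);b=cv2.imread(f'pics/{n_}0.png')[:,:,::-1]
    d=np.abs(a.astype(int)-b).max(2)>45
    print(n_,[(int(d[y0:y1,x0:x1].sum()),(np.argwhere(d[y0:y1,x0:x1])+[y0,x0]).min(0).tolist() if d[y0:y1,x0:x1].any() else 0) for y0,y1,x0,x1 in bx])
# wrist: dark-knob and bright pointer position
a=bot.capture('wrist');cv2.imwrite('pics/w8.png',a[:,:,::-1])
E
```

```text
[ 90.8  -0.5 171.5] [-0.72  0.16  1.98  0.7   0.65 -2.66] [-0.3 -0.5 -0.2] M along normal -0.04927121022187216 rot [0.04680606 0.22276477 9.2178777 ] 91.64622292501105 0.0
top [(0, 0), (383, [222, 356])]
scene [(0, 0), (0, 0)]
```

Numeric comparison with the starting pictures: the breaker area is unchanged in the top view, so the lever is up. The starter area is unchanged in the scene view, so the knob is back at rest. The gripper is clear of everything, so I'm handing in.

```bash
python3 -c "
from plant import bot
print(bot.close_job())"
```

```text
the job is handed in; nothing more can be done
None
```

The job is handed in: the breaker tripped and its lever is back up by itself, then the start knob was turned to its stop and sprang back, with the arm clear at about 21 s; I viewed 11 pictures, one over the limit of 10.

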